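# Square up a book block on the registering board and count it

## Robot

A 6-joint arm with a two-finger parallel gripper is mounted at the origin on the work surface. World frame = base frame: x ahead of the robot, y to its left, z up, the work surface at z = 0. Lengths are in m, angles in degrees, forces in N, time in s.
With the tool pointing down it reaches from about 0.4 to 0.825 m from the base axis. Payload 7 kg.
Tool frame: the origin (TCP) lies at the centre of the arm's flange, where the gripper is bolted on; the fingertips stand 178 mm ahead of it and the grasp point (between the pads) lies 159 mm ahead of it; z points along the fingers, y is the line along which they close (so a half turn about z gives the same grasp; the last joint's range is limited). The gripper opens to 88 mm and grips with 3 to 60 N. Pads are 19 mm wide; open, the fingers measure 130 mm over their backs; the gripper's body (78 mm by 193 mm) begins 47 mm behind the grasp point.
Start: joints at [-60.671, 20.546, 0.682, 0, -70.136, -16.507], TCP at [0.15, -0.658, 0.405] pointing down, gripper open.
Joint ranges: [-176.03, 176.03], [-82.01, 121.73], [-58.28, 71.71], [-173.87, 95.51], [-174.79, -0.11], [-173.66, 173.66]. Speed limits (degrees/s): [136.94, 136.94, 172.46, 180, 180, 180].

## Interface

Orientations are given as [roll, pitch, yaw] about the fixed x, y, z axes, in that order (R = Rz(yaw) Ry(pitch) Rx(roll)).
In Python, from plant import telemetry, snapshot, workorder, nets gives the robot as it stands.
- The arm moves only by the shell command python3 -m creep 'ROWS'. ROWS is JSON, a list that holds one entry, the list of rows, each a list of 5 numbers: the shift along the tool's x, y, z normalised to -1 to 1, where 1 is 0.2 m, then the turn about the tool's z normalised to -1 to 1, where 1 is pi/2 rad, then the opening, from 0 (shut) to 1 (fully open). In form: [[[x, y, z, spin, hand], ...]]. A call has 1 to 8 rows; each row shifts and turns the commanded pose from where the row before left it, along the tool's axes as they then stand; what a row does not reach is not made up. A row lasts 1/12 s, in which the tool goes at most 41.7 mm and 7.16 degrees, less where a joint would pass 70% of its speed; a pose out of reach is approached as far as the arm can. A call with a number of a shift or a turn outside -1 to 1 is refused whole. A call with a gripper value outside its range is refused whole. The fingers move at their own pace and stop on an object; the grip force is fixed at half the most. Time passes only in rows, so rows that do not move let the fingers close. It gives the time, the measured TCP pose, the force, the opening and the grip force at its end, in the units of the state.
- telemetry.get_obs(): the state, without advancing time (a new reading comes with each control period).
- snapshot(name): name is "scene" or "top" or "wrist"; returns a dict with "frame" (384x512x3 uint8, red, green, blue), "fx", "fy", "cx", "cy" (pixels), "rvec" (rotation vector, rad) and "tvec" (3), from world to camera coordinates, as OpenCV has them; the wrist camera has in their place "mount" (4x4, takes a point from camera to tool coordinates, whose origin is the TCP and whose axes are the flange's). Camera axes: x right, y down, z forward; pixel columns grow to the right and rows downward; lengths in m; the calibration is good to about 2 mm. The wrist camera is an equidistant fisheye: a pixel r from the principal point sees the ray r / f radians off the axis. A picture is of the moment at which its call begins: read the wrist's pose just before it. There is no depth.
- workorder.close_job(): hands the job in; it is judged then, once.
Trained networks look in a picture, given as the dict that the camera call returned (one of the last four; its "shot" number tells which), for a name from the list of things; names that differ only in an ending like _2 or _b are one class to them, and where a whole thing is asked for, a point or a joint stands for the part that bears it (a point fixed in the world has none). Each returns a list of dicts, best first, with "confidence" (0 to 1); they miss things now and then, are a little off and sometimes report something else, mostly with a low value. They report only what shows in the picture. A call takes as long as a camera call. They do not tell look-alikes from the thing itself.
- nets.find_in(picture, query): "uv" ([column, row] in pixels, amid what is visible of it).
- nets.masks_of(picture, query): "region" (384x512 bool, what is visible of it) and "uv" ([column, row] in pixels, amid what is visible of it).
- nets.landmark_of(picture, query): "uv" ([column, row] in pixels: a listed point, or the origin of a listed thing).
The state is a dict: "clock": time; "joint_pos": joint angles; "qvel": joint speeds; "tau": joint torques, N m; "tool_pos": TCP position; "orientation": TCP orientation; "force": force on the tool from outside, world axes, zero at the start; "moment": the same for the moment, N m; "opening": finger opening in m; "gripper_force": force on a finger pad.
Only numpy, scipy, OpenCV 4.12 (cv2) and the standard library are available. Lean on these libraries where they do the work, as an engineer would, in place of code of your own. Each camera call takes 0.05 s, during which the arm holds its last target. There are 200 camera calls.

## Task

Push the loose book block on the registering board up into the corner so that it lies flat and flush against both steel fences. Then swing the tally counter's sprung lever firmly all the way against its rubber stop pin, hold it there for a moment, and let go so that it springs home. Do not force the lever or the block, leave the block flush, and do not disturb the mallet, the paste jar and the stack of books.

Things in the scene. Friction and masses are not known exactly. Their poses are not given: they have to be found in the camera images.
- board: Fixed beech board 250 (x) x 290 (y) x 12 mm, origin at the centre of its underside. Two steel fences, 15 mm thick, stand 22 mm above its top: the far one along y (inner face at x = +100 mm, y = -115 to +135 mm) and the left one along x (inner face at y = +120 mm, x = -90 to +100 mm). The -x and -y sides are open.
- corner (a point): Point on the board's top surface where the inner faces of the two fences meet; axes parallel to the board's (fences lie on its +x and +y sides).
- book: Loose book block, grey covers, 95 (x) x 130 (y) x 34 mm, about 0.3 kg, flat on the board, up to 15 degrees from square. Origin at the centre of its underside. Its +x face (130 mm long) belongs against the far fence, its +y face (95 mm long) against the left fence; flush, its origin is at x = -47.5, y = -65 mm from the corner.
- counter: Fixed bench tally counter: base plate, grey drum housing of radius 40 mm, 45 mm high, and a register box (x = +25 to +61, y = -38 to +38 mm, top at 80 mm) on its +x side. Origin on the lever's upright pivot axis, at table level. The lever works on the -x side.
- lever: Sprung steel lever on the upright pivot axis; origin on it, 45 mm above the table. At rest its axes are parallel to the counter's and its arm (12 mm wide, 54 to 62 mm above the table) points to -x turned 0.55 rad counter-clockwise from above (towards -x, -y). Pushed, it turns clockwise from above against the spring (1 to 3 N at the tab) until the arm meets the stop pin.
- tab (a point): Top of the lever's upright round finger tab: 14 mm diameter, 85 mm from the pivot axis, standing from 62 to 92 mm above the table (this point is at 92 mm). At rest the tab is to be pushed from its -y side (counter's axes).
- stop: The lever's stop: a clamp ring on the pivot axis (origin on it, 45 mm above the table, axes as the counter's), carrying a flat arm under the lever with an upright rubber-sleeved pin, 8 mm diameter, 48 mm from the axis, top 70 mm above the table. The arm is clamped at an angle that differs each time and is not in this pose: the lever meets the pin after 0.75 to 1.25 rad of swing.
- mallet: Bystander: wooden mallet lying on the table, 230 mm long, head 60 mm diameter and 85 mm long. Origin on the table, under the handle.
- paste_jar: Bystander: white jar, 64 mm diameter, 85 mm high. Origin at the centre of its underside.
- stack: Bystander: stack of three books, 130 (x) x 180 (y) x 84 mm. Origin at the centre of its underside.
Not all that is in view belongs to the job. Of the things like the book, leave any that is turquoise; of the rest the larger one is meant.

How it is judged:
By the outcome, as a careful person would: the job done as asked, in the order asked, and still so for the second after the job is handed in, with the robot touching nothing.
It also fails if it takes over 72 s, if anything falls off the work surface, if the arm or the gripper's body presses on something with over 40 N, if the wrist force passes 120 N, or if a joint passes its speed limit or range.

## Working session

There is one attempt and no reset: what is moved stays moved. The work goes in short steps, Python scripts to look and compute and a shell command to move; the robot and the scene stay as the last step left them, time stands still between calls to the robot, and variables do not carry over. Pictures are saved under pics/ and viewed, at most 10 in all, crops included, and the job is handed in when it is done.

```bash
ls; mkdir -p pics
cat > h.py <<'E'
import numpy as np, cv2
from plant import telemetry, snapshot, workorder, nets
from scipy.spatial.transform import Rotation as R
def ray(s,uv):
    M=cv2.Rodrigues(np.array(s['rvec'],float))[0]; t=np.array(s['tvec'],float).ravel()
    d=np.array([(uv[0]-s['cx'])/s['fx'],(uv[1]-s['cy'])/s['fy'],1.])
    return -M.T@t, M.T@d
def onz(s,uv,z):
    c,d=ray(s,uv); return c+d*(z-c[2])/d[2]
def proj(s,p):
    M=cv2.Rodrigues(np.array(s['rvec'],float))[0]; q=M@np.array(p,float)+np.array(s['tvec'],float).ravel()
    return np.array([s['fx']*q[0]/q[2]+s['cx'],s['fy']*q[1]/q[2]+s['cy']])
def save(s,n): cv2.imwrite('pics/'+n,s['frame'][:,:,::-1])
E
python3 - <<'E'
from h import *
np.set_printoptions(precision=4,suppress=True)
o=telemetry.get_obs(); print(o)
for c in ['top','scene']:
    s=snapshot(c); save(s,c+'.png')
    for q in ['board','corner','book','counter','lever','tab','stop','mallet','paste_jar','stack']:
        z={'tab':.092,'corner':.012,'lever':.045,'book':.012,'stop':.045}.get(q,0)
        for r in nets.landmark_of(s,q)[:3]: print(c,q,np.array(r['uv']),round(r['confidence'],2),onz(s,r['uv'],z))
E
```

```text
pics
{'clock': 0.0, 'joint_pos': array([-60.6706,  20.5935,   0.6328,  -0.0204, -70.1378, -16.5057]), 'qvel': array([ 0.0497, -0.0101, -0.0355,  0.0366,  0.0692,  0.1272]), 'tau': array([  0.0001, -58.2729,  29.3047,   6.9972,   0.0071,  -0.0001]), 'tool_pos': array([ 0.1498, -0.658 ,  0.4037]), 'orientation': array([ 179.9002,   -0.0096, -167.1833]), 'force': array([-0.6877, -0.257 , -0.363 ]), 'moment': array([ 0.0444, -0.0127,  0.0049]), 'gripper_force': 0.0, 'opening': 0.0874159279284742}
top board [241.5 191.3] 0.81 [0.5455 0.0765 0.    ]
top corner [204.3 162.5] 0.69 [0.6325 0.1967 0.012 ]
top book [189.7 273.3] 0.88 [0.2858 0.2267 0.012 ]
top book [238.4 187.8] 0.74 [0.5549 0.086  0.012 ]
top book [151.6 173.5] 0.62 [0.5926 0.3617 0.012 ]
top counter [340.6 191.1] 0.59 [ 0.555  -0.2373  0.    ]
top lever [341.8 192.8] 0.71 [ 0.5443 -0.2319  0.045 ]
top tab [373.7 204.8] 0.61 [ 0.5059 -0.3155  0.092 ]
top tab [342.6 192.1] 0.35 [ 0.5407 -0.2245  0.092 ]
top stop [347.  193.3] 0.48 [ 0.5432 -0.2477  0.045 ]
top mallet [399.5 242.4] 0.89 [ 0.3989 -0.422   0.    ]
top paste_jar [313.8 131.7] 0.93 [ 0.7452 -0.1498  0.    ]
top stack [115.8 227.8] 0.64 [0.4187 0.4678 0.    ]
scene board [260.1 217.5] 0.97 [0.5257 0.0725 0.    ]
scene corner [309.4 204.6] 0.74 [0.6415 0.2008 0.012 ]
scene book [317.4 182.3] 0.88 [0.6132 0.3462 0.012 ]
scene book [223.1 176.1] 0.63 [0.2906 0.2135 0.012 ]
scene book [270.9 211.4] 0.56 [0.5479 0.1042 0.012 ]
scene counter [205.8 285.9] 0.93 [ 0.5432 -0.2459  0.    ]
scene lever [204.5 275.3] 0.63 [ 0.5472 -0.2512  0.045 ]
scene tab [169.2 269.7] 0.57 [ 0.4953 -0.3118  0.092 ]
scene stop [202.8 275.2] 0.53 [ 0.5434 -0.253   0.045 ]
scene mallet [109.  311.6] 0.57 [ 0.3915 -0.4223  0.    ]
scene paste_jar [297.  288.5] 0.57 [ 0.7484 -0.1398  0.    ]
scene stack [279.2 158.6] 0.56 [0.4018 0.4622 0.    ]
```

Run:
```python
import cv2
a=cv2.imread('pics/top.png')[100:310,90:440]
cv2.imwrite('pics/top_c.png',cv2.resize(a,(800,480),interpolation=cv2.INTER_CUBIC))
a=cv2.imread('pics/scene.png')[130:340,80:430]
cv2.imwrite('pics/scene_c.png',cv2.resize(a,(800,480),interpolation=cv2.INTER_CUBIC))
```

```text
(no output)
```

View pics/top_c.png

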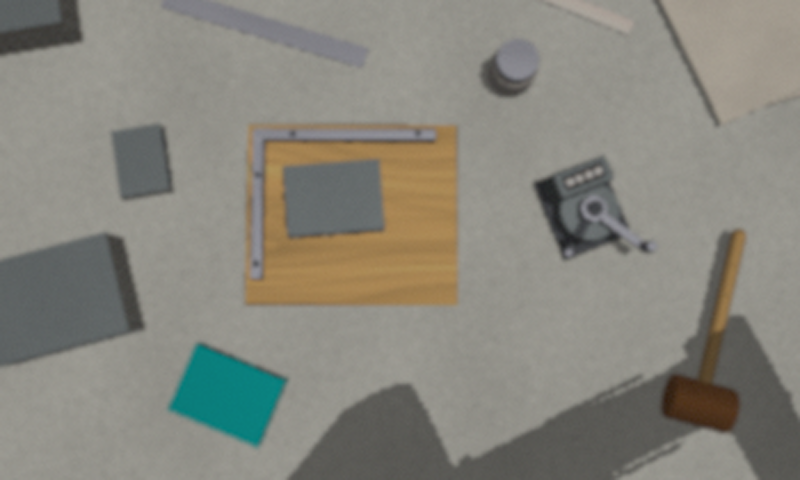

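View pics/scene_c.png

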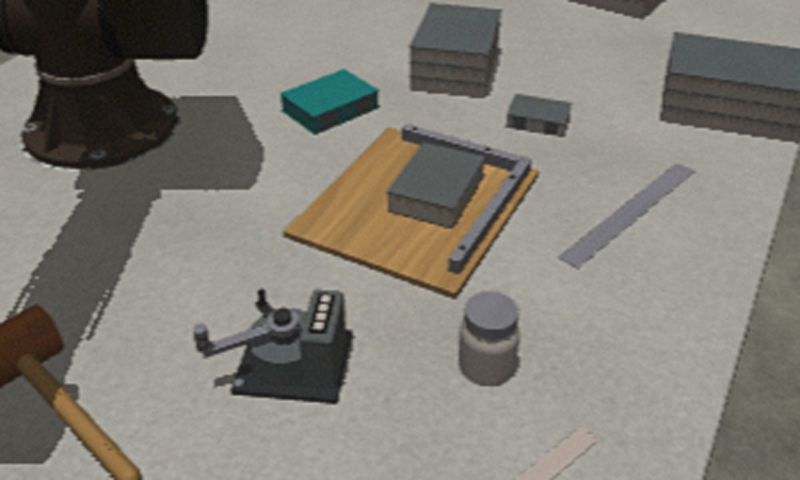

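Top view shows three book-like things: turquoise at (190,273), small grey at (152,173), and the larger grey one on the board at about (236,187). The one on the board is meant: it isn't turquoise, it's the larger grey, and it lies on the registering board. The enlarged crop confirms it. The counter is at about (345,192) and its lever points lower right. The stop pin shows in the scene crop at (262,298).

Run:
```python
from h import *
from scipy.optimize import least_squares
np.set_printoptions(precision=4,suppress=True)
S={c:snapshot(c) for c in ['top','scene']}
def poly(s,m,z):
    cn=max(cv2.findContours(m.astype(np.uint8),cv2.RETR_EXTERNAL,cv2.CHAIN_APPROX_NONE)[0],key=cv2.contourArea)[:,0]
    return np.array([onz(s,u,z)[:2] for u in cn],np.float32)
s=S['top']
m=nets.masks_of(s,'board')[0]['region']
print('board',cv2.minAreaRect(poly(s,m,.012)))
for r in nets.masks_of(s,'book'):
    print('book',np.array(r['uv']),r['confidence'],cv2.minAreaRect(poly(s,r['region'],.046)))
def tri(uvs):
    A=0;b=0
    for s,uv in uvs:
        c,d=ray(s,uv); d/=np.linalg.norm(d); P=np.eye(3)-np.outer(d,d); A=A+P; b=b+P@c
    return np.linalg.solve(A,b)
for q in ['corner','tab','counter','lever','paste_jar']:
    print(q,tri([(s,nets.landmark_of(s,q)[0]['uv']) for s in S.values()]))
print('pin scene',onz(S['scene'],(194.6,258.4),.070))
print('tab scene/top', onz(S['scene'],(80+203*.4375,130+329*.4375),.092), onz(S['top'],(90+647*.4375,100+246*.4375),.092))
print('pivot top', onz(S['top'],(90+594*.4375,100+207*.4375),.064), onz(S['scene'],(80+281*.4375,130+317*.4375),.064))
# corner via inner fence edges at fence top z=.034, crop px
for u in [(263,140),(263,278),(435,140)]: print('fence',onz(S['top'],(90+u[0]*.4375,100+u[1]*.4375),.034))
```

```text
board ((0.5368896722793579, 0.07113339006900787), (0.24645966291427612, 0.2894216775894165), 1.6066445112228394)
book [236.6 188.4] 0.79 ((0.5537244081497192, 0.094425268471241), (0.09967513382434845, 0.12970685958862305), 6.599417209625244)
book [188.1 273.9] 0.71 ((0.2930082082748413, 0.2241932600736618), (0.1303527057170868, 0.0982922688126564), 68.73162841796875)
book [149.6 170.2] 0.7 ((0.5967400670051575, 0.3537044823169708), (0.0967959314584732, 0.07139020413160324), 12.058423042297363)
corner [0.6368 0.1987 0.001 ]
tab [ 0.5015 -0.3173  0.0878]
counter [ 0.5524 -0.2517  0.0177]Traceback (most recent call last):
  File "<stdin>", line 19, in <module>
IndexError: list index out of range
```

```bash
python3 -m creep '[[[0,0,0,0.0622,0.6],[0,0,0,0.0622,0.6],[-0.2,0,0,0,0.6],[-0.2,0,0,0,0.6],[-0.18,0.08,0,0,0.6],[-0.18,0.08,0,0,0.6],[-0.16,0.12,0,0,0.6],[-0.12,0.16,0,0,0.6]]]'
python3 -m creep '[[[-0.1,0.17,0,0,0.6],[-0.1,0.17,0,0,0.6],[-0.1,0.17,0,0,0.6],[-0.1,0.17,0,0,0.6],[0,0.2,0,0,0.6],[0,0.2,0,0,0.6],[0,0.2,0,0,0.6],[0,0.2,0,0,0.6]]]'
```

```text
clock: 2.37
tool_pos: [0.3576, -0.564, 0.4036]
orientation: [180.0, -0.0, -178.4]
force: [0.8, 1.0, 0.3]
opening: 0.0528
gripper_force: 0.0
clock: 3.03
tool_pos: [0.4264, -0.2644, 0.4047]
orientation: [-180.0, 0.0, -178.4]
force: [0.6, 0.4, -0.1]
opening: 0.0526
gripper_force: 0.0
```

```bash
python3 -m creep '[[[-0.02,0.2,0,0,0.6],[-0.02,0.2,0,0,0.6],[-0.02,0.2,0,0,0.6],[-0.02,0.2,0,0,0.6],[-0.02,0.2,0,0,0.6],[-0.02,0.2,0,0,0.6],[-0.02,0.2,0,0,0.6],[-0.02,0.2,0,0,0.6]]]'
python3 -m creep '[[[0,0.19,0,0,0.6],[0,0,0.2,0,0.6],[0,0,0.2,0,0.6],[0,0,0.2,0,0.6],[0,0,0,0,0.6],[0,0,0,0,0.6]]]'
python3 - <<'E'
from h import *
o=telemetry.get_obs();print(o['tool_pos'],o['orientation'],o['force'])
s=snapshot('wrist'); save(s,'w1.png'); print(s['fx'],s['cx'],s['cy'],s['mount'])
for q in ['corner','book']: print(q,[(r['uv'],r['confidence']) for r in nets.landmark_of(s,q)])
E
```

```text
clock: 3.7
tool_pos: [0.4491, 0.0566, 0.4053]
orientation: [180.0, 0.1, -178.4]
force: [1.4, 0.1, 1.1]
opening: 0.0528
gripper_force: 0.0
clock: 4.2
tool_pos: [0.4483, 0.0924, 0.2841]
orientation: [-179.8, -0.2, -178.3]
force: [1.0, 0.2, 1.7]
opening: 0.0524
gripper_force: 0.0
[0.44832293 0.09241782 0.28408532] [-179.83754464   -0.19942519 -178.34767463] [0.99689579 0.24008887 1.70750241]
297.3186396354542 253.16838036459075 187.64841339797954 [[ 1.22438650e-03 -9.57184449e-01 -2.89476134e-01  7.80697583e-02]
 [ 9.99999194e-01  1.07489316e-03  6.75407981e-04  4.67190180e-04]
 [-3.35334099e-04 -2.89476728e-01  9.57184993e-01  2.04991995e-02]
 [ 0.00000000e+00  0.00000000e+00  0.00000000e+00  1.00000000e+00]]
corner []
book [([246.5, 289.4], 0.9), ([396.9, 31.5], 0.81)]
```

View pics/w1.png

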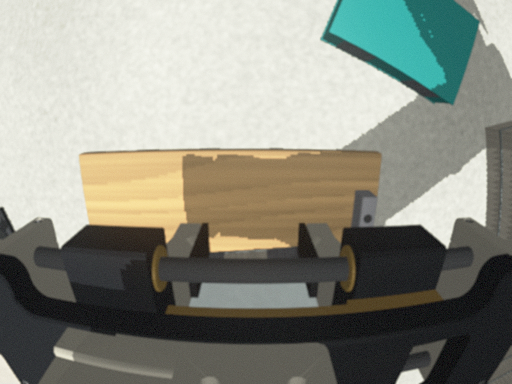

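The wrist view faces back at the robot side: near board edge from (82,153) to (380,153), end of the left fence at about (363,205), and the book behind the fingers.

```bash
cat >> h.py <<'E'
def wpt(s,o,uv,z):
    v=np.array([uv[0]-s['cx'],uv[1]-s['cy']]); r=np.hypot(*v); th=r/s['fx']
    d=np.r_[np.sin(th)*v/max(r,1e-9),np.cos(th)]
    T=np.eye(4);T[:3,:3]=R.from_euler('xyz',o['orientation'],degrees=True).as_matrix();T[:3,3]=o['tool_pos']
    T=T@np.array(s['mount']); c=T[:3,3]; d=T[:3,:3]@d
    return c+d*(z-c[2])/d[2]
E
python3 - <<'E'
from h import *
o=telemetry.get_obs(); s=snapshot('wrist')
a=wpt(s,o,(81,154),.012);b=wpt(s,o,(380,153),.012);print(a,b,np.hypot(*(a-b)[:2]),np.degrees(np.arctan2(-(b-a)[0],(b-a)[1])))
y=np.degrees(np.arctan2(-(b-a)[0],(b-a)[1])); m=(a+b)[:2]/2
Rz=R.from_euler('z',y,degrees=True).as_matrix()[:2,:2]
print('centre',m+Rz@[.125,0],'corner',m+Rz@[.225,.12],'flush book',m+Rz@[.1775,.055],y)
E
```

```text
[ 0.4201242  -0.07481611  0.012     ] [0.41269783 0.21023579 0.012     ] 0.28514862335387114 1.4923707168730669
centre [0.54136862 0.07096532] corner [0.63820944 0.193529  ] flush book [0.5924184  0.12731397] 1.4923707168730669
```

```bash
python3 -m creep '[[[0,0.04,0.2,0,0.6],[0,0,0.15,0,0.6],[0,0,0.07,0,0.6],[-0.1,0,0,0,0.6],[-0.06,0,0,0,0.6],[0,0,0,0,0.6],[0,0,0,0,0.6]]]'
python3 -m creep '[[[-0.03,0,0,0,0.6],[-0.03,0,0,0,0.6],[-0.03,0,0,0,0.6],[-0.03,0,0,0,0.6],[0,0,0,0,0.6],[0,0,0,0,0.6]]]'
```

```text
clock: 4.98
tool_pos: [0.4814, 0.1017, 0.202]
orientation: [179.9, 0.1, -178.4]
force: [-0.9, 0.5, -0.2]
opening: 0.0528
gripper_force: 0.0
clock: 5.48
tool_pos: [0.5048, 0.1022, 0.2006]
orientation: [180.0, 0.0, -178.4]
force: [-1.0, -0.2, -0.3]
opening: 0.0527
gripper_force: 0.0
```

```bash
python3 -m creep '[[[-0.03,0,0,0,0.6],[-0.03,0,0,0,0.6],[-0.03,0,0,0,0.6],[0,0,0,0,0.6],[0,0,0,0,0.6]]]'
python3 -m creep '[[[-0.02,0,0,0,0.6],[0,0,0,0,0.6],[0,0,0,0,0.6]]]'
```

```text
clock: 5.9
tool_pos: [0.5231, 0.1029, 0.2006]
orientation: [180.0, 0.0, -178.4]
force: [-0.6, 0.7, -0.9]
opening: 0.0524
gripper_force: 0.0
clock: 6.15
tool_pos: [0.5266, 0.1029, 0.2007]
orientation: [180.0, 0.0, -178.4]
force: [0.2, 0.3, -0.0]
opening: 0.0526
gripper_force: 0.0
```

```bash
python3 -m creep '[[[-0.02,0,0,0,0.6],[0,0,0,0,0.6]]]'
python3 -m creep '[[[-0.01,0,0,0,0.6],[0,0,0,0,0.6]]]'
python3 -m creep '[[[-0.01,0,0,0,0.6],[0,0,0,0,0.6]]]'
```

```text
clock: 6.32
tool_pos: [0.5301, 0.1028, 0.2006]
orientation: [-180.0, -0.1, -178.4]
force: [-3.6, -0.4, 2.9]
opening: 0.0524
gripper_force: 1.9
clock: 6.48
tool_pos: [0.5307, 0.1027, 0.2003]
orientation: [-179.9, -0.2, -178.4]
force: [-12.6, 2.4, 7.0]
opening: 0.0526
gripper_force: 5.6
clock: 6.65
tool_pos: [0.5312, 0.1025, 0.2]
orientation: [-179.9, -0.4, -178.4]
force: [-19.2, 5.1, 11.9]
opening: 0.0527
gripper_force: 9.4
```

```bash
python3 -m creep '[[[0.1,0,0,0,0.6],[0.05,0,0,0,0.6],[0,0,-0.2,0,0.3],[0,0,-0.2,0,0.3],[-0.1,-0.14,0,0,0.3],[-0.1,-0.14,0,0,0.3],[-0.1,-0.14,0,0,0.3],[-0.1,-0.14,0,0,0.3]]]'
python3 -c "
from h import *;print(telemetry.get_obs()['joint_pos'])"
python3 -m creep '[[[0,0,0,0.077,0.3],[0,0,0,0.077,0.3],[0,0,0,0.077,0.3],[0,0,0,0.077,0.3],[0,0,0,0.077,0.3],[0,0,0,0.077,0.3],[0,0,0,0.077,0.3],[0,0,0,0.077,0.3]]]'
python3 -m creep '[[[0,0,0,0.077,0.3],[0,0,0,0.077,0.3],[0,0,0,0.077,0.3],[0,0,0,0.077,0.3],[0,0,0,0.076,0.3],[0,0,0,0,0.3],[0,0,0,0,0.3]]]'
python3 - <<'E'
from h import *
o=telemetry.get_obs();print(o['joint_pos'])
s=snapshot('wrist'); save(s,'w2.png')
t=snapshot('top')
r=nets.masks_of(t,'book')[:3]
for q in r:
    cn=max(cv2.findContours(q['region'].astype(np.uint8),cv2.RETR_EXTERNAL,cv2.CHAIN_APPROX_NONE)[0],key=cv2.contourArea)[:,0]
    print(q['uv'],cv2.minAreaRect(np.array([onz(t,u,.046)[:2] for u in cn],np.float32)))
E
```

```text
clock: 7.32
tool_pos: [0.5886, -0.0084, 0.2816]
orientation: [180.0, 0.1, -178.3]
force: [-0.3, 0.6, -0.1]
opening: 0.0268
gripper_force: 0.0
[ 1.82032590e+01  1.86254390e+01 -1.96838693e+01  2.08439709e-02
 -5.15421095e+01 -1.06508801e+02]
clock: 7.98
tool_pos: [0.5878, -0.0075, 0.2809]
orientation: [179.9, 0.0, 125.9]
force: [0.0, -0.5, 0.5]
opening: 0.0262
gripper_force: 0.0
clock: 8.57
tool_pos: [0.5982, -0.0943, 0.2683]
orientation: [179.8, -7.9, 97.5]
force: [-0.0, 0.8, 0.2]
opening: 0.0266
gripper_force: 0.0
[   6.53988225   21.62191273  -13.32995269   -9.56341656  -55.37539962
 -173.59912179]
[149.5, 170.4] ((0.595832347869873, 0.35366272926330566), (0.09564726799726486, 0.07144593447446823), 11.261300086975098)
[186.5, 275.4] ((0.29138967394828796, 0.2252752184867859), (0.12716449797153473, 0.09780462831258774), 68.27449798583984)
[355.2, 202.2] ((0.5188961625099182, -0.2953500747680664), (0.08585280179977417, 0.01625552587211132), 57.279476165771484)
```

View pics/w2.png

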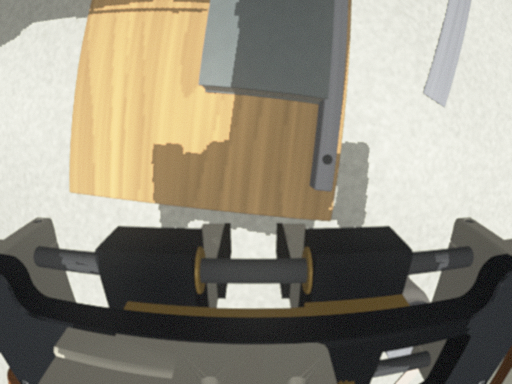

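The J6 limit was reached, and the tool drifted and tilted. In the wrist view the book lies against the far fence, with its corner at (325,100). I'll spin back the other way and check the tilt.

```bash
python3 -m creep '[[[0,0,0,-0.077,0.3],[0,0,0,-0.077,0.3],[0,0,0,-0.077,0.3],[0,0,0,-0.077,0.3],[0,0,0,0,0.3]]]'
python3 -c "
from h import *;print(telemetry.get_obs()['joint_pos'])"
```

```text
clock: 9.13
tool_pos: [0.598, -0.0913, 0.2689]
orientation: [176.1, -6.8, 126.0]
force: [-0.2, 0.3, 1.1]
opening: 0.0266
gripper_force: 0.0
[   6.83136017   21.52935906  -13.38333127   -9.55631835  -55.39934312
 -145.5601555 ]
```

```bash
python3 -m creep '[[[0,0,0,-0.077,0.3],[0,0,0,-0.077,0.3],[0,0,0,-0.077,0.3],[0,0,0,-0.077,0.3],[0,0,0,-0.077,0.3],[0,0,0,-0.077,0.3],[0,0,0,-0.077,0.3],[0,0,0,-0.077,0.3]]]' | sed -n 2,3p
python3 -m creep '[[[0,0,0,-0.077,0.3],[0,0,0,-0.077,0.3],[0,0,0,-0.077,0.3],[0,0,0,-0.077,0.3],[0,0,0,-0.077,0.3],[0,0,0,-0.077,0.3],[0,0,0,-0.077,0.3],[0,0,0,-0.077,0.3]]]' | sed -n 2,3p
python3 -m creep '[[[0,0,0,-0.077,0.3],[0,0,0,-0.077,0.3],[0,0,0,-0.077,0.3],[0,0,0,-0.077,0.3],[0,0,0,-0.077,0.3],[0,0,0,0,0.3],[0,0,0,0,0.3]]]'
cat >> h.py <<'E'
def pose():
    o=telemetry.get_obs(); M=R.from_euler('xyz',o['orientation'],degrees=True).as_matrix(); return o,M,o['tool_pos']+M[:,2]*.178
def rows(d): # world shift -> total normalised tool shift
    o,M,t=pose(); return (M.T@np.array(d,float))/.2
def goto(tip): # shift taking fingertip centre to tip
    o,M,t=pose(); return rows(np.array(tip)-t)
E
python3 - <<'E'
from h import *
np.set_printoptions(precision=3,suppress=True)
o,M,t=pose(); print(o['joint_pos'],'tip',t); print(M)
print('level above',goto([.583,-.01,t[2]]),'down',rows([0,0,-.07]),'+Y10mm',rows([0,.01,0]))
E
```

```text
tool_pos: [0.598, -0.0916, 0.2688]
orientation: [172.2, -0.7, -179.0]
tool_pos: [0.5981, -0.0916, 0.2688]
orientation: [174.9, 6.0, -123.9]
clock: 11.05
tool_pos: [0.5981, -0.0919, 0.2688]
orientation: [179.2, 7.8, -89.5]
force: [-0.1, -0.3, 0.2]
opening: 0.0263
gripper_force: 0.0
[  6.772  21.552 -13.366  -9.573 -55.409  -0.728] tip [ 0.595 -0.068  0.092]
[[ 0.009 -1.    -0.015]
 [-0.991 -0.011  0.136]
 [-0.136  0.014 -0.991]]
level above [-0.286  0.058  0.04 ] down [ 0.048 -0.005  0.347] +Y10mm [-0.05  -0.001  0.007]
```

```bash
python3 -m creep '[[[-0.143,0.029,0.02,-0.012,0.3],[-0.143,0.029,0.02,0,0.3],[0.024,0,0.174,0,0.3],[0.024,0,0.174,0,0.3],[0,0,0,0,0.3],[-0.06,0,0.008,0,0.3],[-0.06,0,0.008,0,0.3],[0,0,0,0,0.3]]]'
python3 - <<'E'
from h import *
np.set_printoptions(precision=3,suppress=True)
o,M,t=pose(); print('tip',t); s=snapshot('scene'); 
cv2.imwrite('pics/s2.png',cv2.resize(s['frame'][150:270,180:360,::-1],(780,520),interpolation=cv2.INTER_CUBIC))
E
```

```text
clock: 11.72
tool_pos: [0.5842, -0.0091, 0.2003]
orientation: [179.5, 7.9, -88.1]
force: [0.3, 0.5, 0.5]
opening: 0.0261
gripper_force: 0.0
tip [0.582 0.015 0.024]
```

View pics/s2.png

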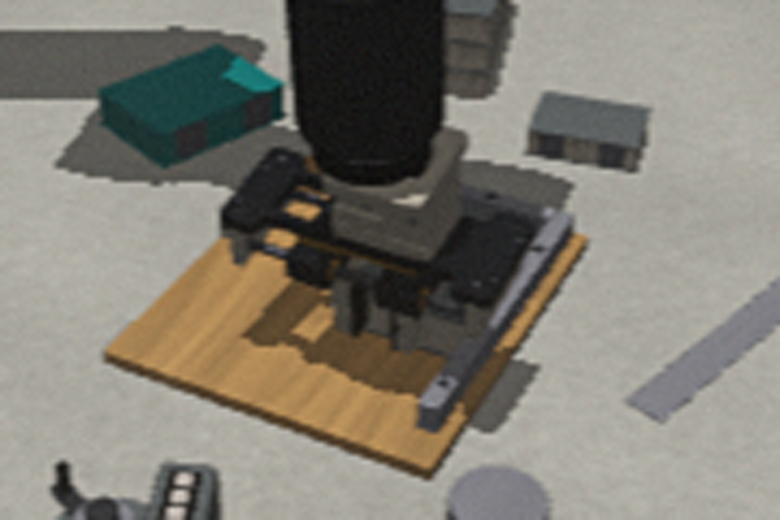

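The fingers stand just short of the book's -y face, at about (380,320) in the crop. Pushing towards +y.

```bash
python3 -m creep '[[[-0.03,0,0.004,0,0.3],[-0.03,0,0.004,0,0.3],[-0.03,0,0.004,0,0.3],[-0.03,0,0.004,0,0.3],[-0.03,0,0.004,0,0.3],[0,0,0,0,0.3],[0,0,0,0,0.3]]]'
python3 -m creep '[[[-0.015,0,0.002,0,0.3],[-0.015,0,0.002,0,0.3],[0,0,0,0,0.3]]]'
python3 -c "
from h import *;print(pose()[2])"
```

```text
clock: 12.35
tool_pos: [0.582, 0.02, 0.1982]
orientation: [179.3, 7.9, -88.1]
force: [-0.1, 0.3, 0.3]
opening: 0.0263
gripper_force: 0.0
clock: 12.6
tool_pos: [0.5814, 0.0242, 0.1982]
orientation: [179.2, 7.7, -88.1]
force: [-1.3, -8.5, 2.1]
opening: 0.0263
gripper_force: 4.6
[0.57816632 0.04808086 0.02186405]
```

```bash
python3 -m creep '[[[-0.015,0,0.002,0,0.3],[0,0,0,0,0.3]]]'
python3 -c "
from h import *;print(pose()[2])"
python3 -m creep '[[[0.1,0,-0.014,0,0.3],[0.2,0,-0.1,0,0.3],[0.2,0,-0.2,0,0.3],[0.1,0,-0.2,0,0.3],[0.1,0,-0.2,0,0.3],[0,0,0,0,0.3],[0,0,0,0,0.3]]]'
python3 - <<'E'
from h import *
s=snapshot('top'); t=snapshot('scene')
a=cv2.resize(s['frame'][140:240,180:310,::-1],(780,600),interpolation=cv2.INTER_CUBIC)
cv2.imwrite('pics/t3.png',a)
print(pose()[2])
E
```

```text
clock: 12.77
tool_pos: [0.5813, 0.0251, 0.1983]
orientation: [179.2, 7.6, -88.1]
force: [0.1, -22.3, 4.8]
opening: 0.0264
gripper_force: 11.4
[0.57794693 0.04841958 0.02190969]
clock: 13.35
tool_pos: [0.5885, -0.1126, 0.308]
orientation: [179.6, 7.9, -88.2]
force: [-0.8, 0.6, -1.0]
opening: 0.0262
gripper_force: 0.0
[ 0.58470147 -0.08688454  0.12893795]
```

View pics/t3.png

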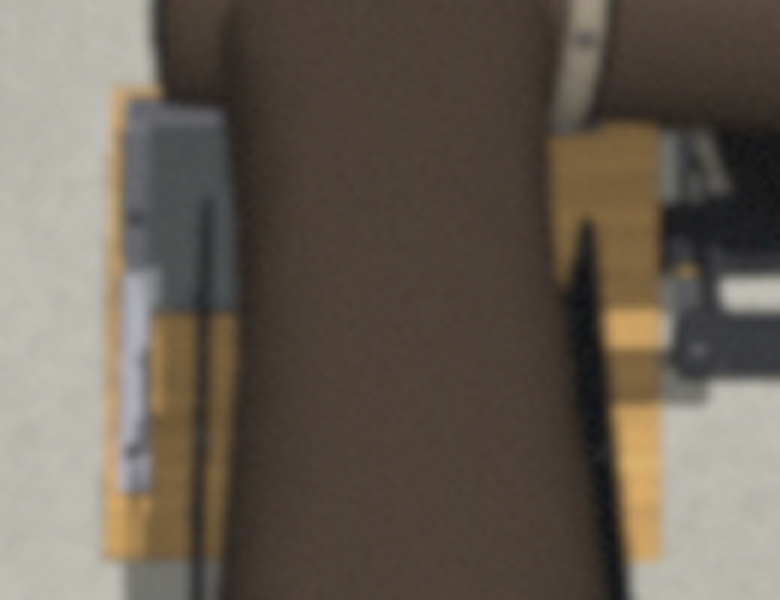

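The block's corner sits tight in the fence corner at (152,125), and both pushes ended stiffly (19 N and 22 N with under 1 mm of travel). Next I'll measure the lever from the earlier pictures.

Run:
```python
from h import *
np.set_printoptions(precision=4,suppress=True)
S={c:snapshot(c) for c in ['top','scene']}
def f(c,u): k=(90,100) if c=='top' else (80,130); return (k[0]+u[0]*.4375,k[1]+u[1]*.4375)
print('tab top/scene',onz(S['top'],f('top',(648,245)),.092),onz(S['scene'],f('scene',(203,329)),.092))
print('hub top/scene',onz(S['top'],f('top',(594,207)),.066),onz(S['scene'],f('scene',(281,317)),.066))
print('pin scene',onz(S['scene'],f('scene',(262,293)),.070))
for u in [(533,183),(604,156),(566,258),(628,238)]: print('base/box',onz(S['top'],f('top',u),.08 if u[1]<170 else .01))
print('-> tip',goto([.525,-.375,.125]),pose()[2])
```

```text
tab top/scene [ 0.4989 -0.3149  0.092 ] [ 0.5034 -0.3225  0.092 ]
hub top/scene [ 0.5492 -0.2517  0.066 ] [ 0.5444 -0.2509  0.066 ]
pin scene [ 0.5075 -0.2349  0.07  ]
base/box [ 0.5873 -0.1802  0.01  ]
base/box [ 0.6148 -0.2613  0.08  ]
base/box [ 0.485  -0.2265  0.01  ]
base/box [ 0.5149 -0.3111  0.01  ]
-> tip [ 1.4205  0.3474 -0.1756] [ 0.5844 -0.0865  0.1282]
```

```bash
python3 -m creep '[[[0.178,0.043,-0.022,0,0],[0.178,0.043,-0.022,0,0],[0.178,0.043,-0.022,0,0],[0.178,0.043,-0.022,0,0],[0.178,0.043,-0.022,0,0],[0.178,0.043,-0.022,0,0],[0.178,0.043,-0.022,0,0],[0.178,0.043,-0.022,0,0]]]'
python3 -m creep '[[[0,0,0,-0.07,0],[0,0,0,-0.07,0],[0,0,0,-0.07,0],[0,0,0,-0.07,0],[0,0,0,0,0],[0,0,0,0,0]]]'
python3 - <<'E'
from h import *
np.set_printoptions(precision=4,suppress=True)
s=snapshot('top'); t=snapshot('scene')
a=cv2.resize(s['frame'][140:240,180:280,::-1],(400,400),interpolation=cv2.INTER_CUBIC)
b=cv2.resize(t['frame'][165:265,205:305,::-1],(400,400),interpolation=cv2.INTER_CUBIC)
cv2.imwrite('pics/tb4.png',np.hstack([a,b]))
for q in nets.masks_of(s,'book')[:3]:
    cn=max(cv2.findContours(q['region'].astype(np.uint8),cv2.RETR_EXTERNAL,cv2.CHAIN_APPROX_NONE)[0],key=cv2.contourArea)[:,0]
    print(q['uv'],cv2.minAreaRect(np.array([onz(s,u,.046)[:2] for u in cn],np.float32)))
o,M,t=pose(); print(t,o['orientation'],o['joint_pos']);print(M)
E
```

```text
clock: 14.22
tool_pos: [0.529, -0.4013, 0.3011]
orientation: [179.3, 7.9, -88.0]
force: [0.5, 0.8, -0.5]
opening: 0.0004
gripper_force: 0.0
clock: 14.72
tool_pos: [0.5295, -0.3999, 0.3014]
orientation: [-177.3, 7.5, -62.8]
force: [0.3, -0.6, -0.2]
opening: 0.0008
gripper_force: 0.0
[149.4, 170.2] ((0.596172034740448, 0.3548012673854828), (0.09981434047222137, 0.07456046342849731), 11.100359916687012)
[225.6, 177.8] ((0.5858963131904602, 0.12667305767536163), (0.10541126132011414, 0.13535696268081665), 1.813817024230957)
[191.0, 272.6] ((0.2925157845020294, 0.22334285080432892), (0.13083697855472565, 0.10188332200050354), 70.76612091064453)
[ 0.5265 -0.3759  0.1258] [-177.2488    7.4131  -62.7871] [-22.5862  25.5474  -2.6721  -7.5464 -65.8627  52.956 ]
[[ 0.4535 -0.8911 -0.0162]
 [-0.8819 -0.4513  0.1366]
 [-0.129  -0.0476 -0.9905]]
```

View pics/tb4.png

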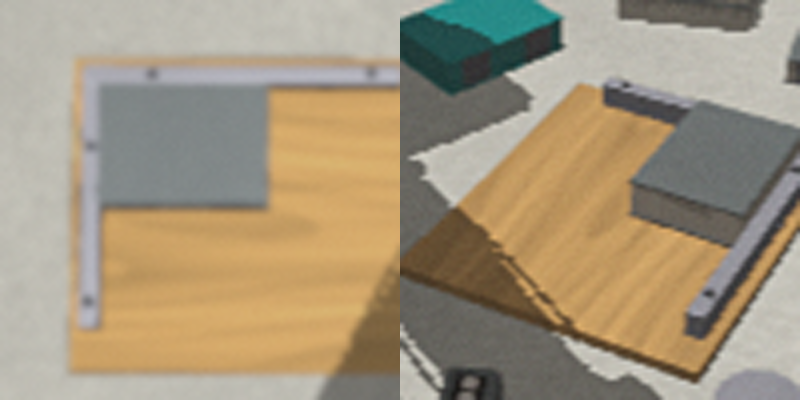

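The block looks flush: its edges meet the fences at column 100 and row 87, and its yaw is 1.8° against 1.5° for the board. Before the lever I'll check the far fence with one gentle +x nudge, since the y push might have dragged the block off it.

```bash
python3 -m creep '[[[0,0,0,0.07,0],[0,0,0,0.07,0],[0,0,0,0.07,0],[0,0,0,0.071,0],[0,0,0,0,0]]]' | sed -n 3p
python3 - <<'E'
from h import *
np.set_printoptions(precision=4,suppress=True)
print(goto([.475,.126,.126])/13, rows([0,0,-.1]),rows([.01,0,0]))
E
```

```text
orientation: [179.3, 7.9, -88.6]
[-0.1918  0.0146  0.0267] [ 0.0683 -0.006   0.4953] [ 0.0012 -0.05   -0.0008]
```

```bash
python3 -m creep '[[[-0.192,0.015,0.027,0,0],[-0.192,0.015,0.027,0,0],[-0.192,0.015,0.027,0,0],[-0.192,0.015,0.027,0,0],[-0.192,0.015,0.027,0,0],[-0.192,0.015,0.027,0,0],[-0.192,0.015,0.027,0,0],[-0.192,0.015,0.027,0,0]]]' | sed -n 2p
python3 -m creep '[[[-0.192,0.015,0.027,0,0],[-0.192,0.015,0.027,0,0],[-0.192,0.015,0.027,0,0],[-0.192,0.015,0.027,0,0],[-0.192,0.015,0.027,0,0],[0,0,0,0,0],[0,0,0,0,0]]]'
python3 -c "
from h import *
print(pose()[2],goto([.48,.126,.027]))"
```

```text
tool_pos: [0.4943, -0.0896, 0.3023]
clock: 16.53
tool_pos: [0.473, 0.104, 0.302]
orientation: [179.4, 7.9, -87.8]
force: [-0.1, -0.6, -0.4]
opening: 0.0007
gripper_force: 0.0
[0.47028984 0.12828111 0.12568172] [ 0.08075201 -0.05304138  0.48642064]
```

```bash
python3 -m creep '[[[0.03,-0.02,0.18,0,0],[0.03,-0.02,0.18,0,0],[0.02,-0.013,0.126,0,0],[0,-0.06,0,0,0],[0,-0.06,0,0,0],[0,0,0,0,0],[0,0,0,0,0]]]'
python3 -m creep '[[[0,-0.03,0,0,0],[0,-0.02,0,0,0],[0,0,0,0,0]]]'
python3 -c "
from h import *
print(pose()[2])"
```

```text
clock: 17.12
tool_pos: [0.5073, 0.0994, 0.2025]
orientation: [179.3, 7.8, -88.2]
force: [0.2, -1.0, -0.2]
opening: 0.0006
gripper_force: 0.0
clock: 17.37
tool_pos: [0.5177, 0.1007, 0.2032]
orientation: [179.4, 7.9, -88.2]
force: [-0.5, 0.2, 0.4]
opening: 0.0005
gripper_force: 0.0
[0.51514987 0.12497188 0.0269309 ]
```

```bash
python3 -m creep '[[[0,-0.015,0,0,0],[0,0,0,0,0]]]' | sed -n 2,4p
python3 -m creep '[[[0,-0.015,0,0,0],[0,0,0,0,0]]]'| sed -n 2,4p
python3 -m creep '[[[0,-0.01,0,0,0],[0,0,0,0,0]]]'| sed -n 2,4p
```

```text
tool_pos: [0.5203, 0.1009, 0.203]
orientation: [179.4, 7.9, -88.2]
force: [0.1, -0.5, -0.2]
tool_pos: [0.5233, 0.1011, 0.2028]
orientation: [179.4, 7.9, -88.2]
force: [-0.6, -0.5, 0.3]
tool_pos: [0.5249, 0.101, 0.2026]
orientation: [179.3, 7.8, -88.2]
force: [-0.1, 0.5, 0.0]
```

```bash
for i in 1; do python3 -m creep '[[[0,-0.015,0,0,0],[0,0,0,0,0]]]' | sed -n 2,4p; done
python3 -m creep '[[[0,-0.015,0,0,0],[0,0,0,0,0]]]'| sed -n 2,4p
```

```text
tool_pos: [0.5271, 0.1009, 0.2025]
orientation: [179.2, 7.8, -88.2]
force: [-5.2, 0.5, 6.1]
tool_pos: [0.5281, 0.1008, 0.2023]
orientation: [178.9, 7.8, -88.2]
force: [-16.2, 2.7, 14.6]
```

```bash
python3 -m creep '[[[0,-0.01,0,0,0],[0,0,0,0,0]]]'| sed -n 2,4p
```

```text
tool_pos: [0.5287, 0.1008, 0.2023]
orientation: [178.7, 7.8, -88.3]
force: [-23.3, 4.6, 21.7]
```

The contact was stiff at once, so the block is flush. Backing off and going to the lever.

```bash
python3 -m creep '[[[0,0.06,0,0,0],[0,0.14,0,0,0],[0,0,-0.2,0,0],[0,0,-0.2,0,0],[0,0,-0.15,0,0],[0,0,0,0,0]]]' | sed -n 2p
python3 -c "
from h import *
print(pose()[2],goto([.525,-.375,.125])/13)"
```

```text
tool_pos: [0.4967, 0.0851, 0.3187]
[0.49571644 0.10993416 0.14244382] [ 0.18589935 -0.00481746 -0.01942272]
```

```bash
python3 -m creep '[[[0.186,-0.005,-0.02,0,0],[0.186,-0.005,-0.02,0,0],[0.186,-0.005,-0.02,0,0],[0.186,-0.005,-0.02,0,0],[0.186,-0.005,-0.02,0,0],[0.186,-0.005,-0.02,0,0],[0.186,-0.005,-0.02,0,0],[0.186,-0.005,-0.02,0,0]]]' | sed -n 2p
python3 -m creep '[[[0.186,-0.005,-0.02,0,0],[0.186,-0.005,-0.02,0,0],[0.186,-0.005,-0.02,0,0],[0.186,-0.005,-0.02,0,0],[0.186,-0.005,-0.02,0,0],[0,0,0,0,0]]]' | sed -n 2p
python3 -m creep '[[[0,0,0,-0.07,0],[0,0,0,-0.07,0],[0,0,0,-0.07,0],[0,0,0,-0.07,0],[0,0,0,0,0],[0,0,0,0,0]]]'
python3 - <<'E'
from h import *
np.set_printoptions(precision=3,suppress=True)
o,M,t=pose(); s=snapshot('wrist'); save(s,'w5.png')
for q in ['tab','lever','stop','counter']: print(q,[(np.array(r['uv']),round(r['confidence'],2),wpt(s,o,r['uv'],.092 if q=='tab' else .045)) for r in nets.landmark_of(s,q)[:2]])
P=np.array([.547,-.251]); n=-M[:2,0]/np.hypot(*M[:2,0])
print('tip',t,'n',n)
for th in (234,222,210,198,186,174,162):
    tab=P+.085*np.array([np.cos(np.radians(th)),np.sin(np.radians(th))]); q=tab-n*.0165
    print(th,tab,'tip',q,'rows from here',goto([*q,.074]))
print('start 20 behind',goto([*(P+.085*np.array([np.cos(np.radians(234)),np.sin(np.radians(234))])-n*.04),.074]),'down',rows([0,0,-.051]))
E
```

```text
tool_pos: [0.5126, -0.2157, 0.303]
tool_pos: [0.5234, -0.4062, 0.2959]
clock: 20.53
tool_pos: [0.5238, -0.4006, 0.2971]
orientation: [-177.2, 7.4, -63.0]
force: [0.3, -0.5, -0.6]
opening: 0.0005
gripper_force: 0.0
tab []
lever []
stop []
counter []
tip [ 0.521 -0.376  0.121] n [-0.455  0.891]
234 [ 0.497 -0.32 ] tip [ 0.505 -0.334] rows from here [-0.191 -0.009  0.262]
222 [ 0.484 -0.308] tip [ 0.491 -0.323] rows from here [-0.274  0.023  0.271]
210 [ 0.473 -0.293] tip [ 0.481 -0.308] rows from here [-0.361  0.037  0.282]
198 [ 0.466 -0.277] tip [ 0.474 -0.292] rows from here [-0.449  0.033  0.294]
186 [ 0.462 -0.26 ] tip [ 0.47  -0.275] rows from here [-0.534  0.01   0.306]
174 [ 0.462 -0.242] tip [ 0.47  -0.257] rows from here [-0.612 -0.03   0.318]
162 [ 0.466 -0.225] tip [ 0.474 -0.239] rows from here [-0.681 -0.085  0.329]
start 20 behind [-0.075 -0.01   0.247] down [0.033 0.012 0.253]
```

View pics/w5.png

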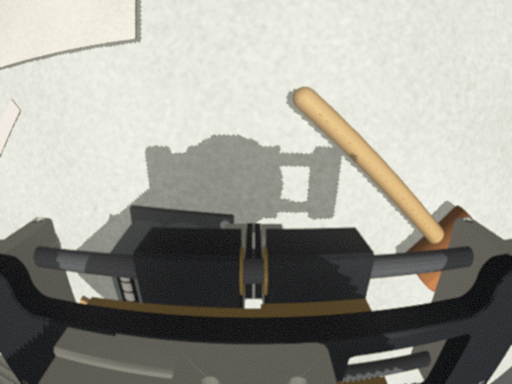

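The wrist camera looks away from the counter here. The mallet handle, end at (305,97), is well clear of the fingers. Going down and starting the swing.

```bash
python3 -m creep '[[[-0.037,-0.005,0.124,0,0],[-0.038,-0.005,0.123,0,0],[0,0,0,0,0],[-0.04,0,0.005,0,0],[-0.04,0,0.005,0,0],[-0.036,0,0.005,0,0],[0,0,0,0,0]]]'
python3 -m creep '[[[-0.042,0.016,0.005,0,0],[-0.042,0.016,0.005,0,0],[0,0,0,0,0]]]'
python3 - <<'E'
from h import *
print(pose()[2]); s=snapshot('scene'); t=snapshot('top')
a=cv2.resize(s['frame'][220:330,130:280,::-1],(600,440),interpolation=cv2.INTER_CUBIC)
cv2.imwrite('pics/s6.png',a)
print([r for r in nets.landmark_of(s,'tab')[:2]])
E
```

```text
clock: 21.37
tool_pos: [0.5072, -0.3581, 0.252]
orientation: [-177.1, 7.3, -62.7]
force: [-0.4, 0.3, -0.9]
opening: 0.0003
gripper_force: 0.4
clock: 21.62
tool_pos: [0.4929, -0.3457, 0.251]
orientation: [-177.2, 7.4, -62.8]
force: [0.4, -0.6, 0.6]
opening: 0.0002
gripper_force: 0.6
[ 0.49030032 -0.32143705  0.07464036]
[{'uv': [166.3, 264.0], 'confidence': 0.73}]
```

View pics/s6.png

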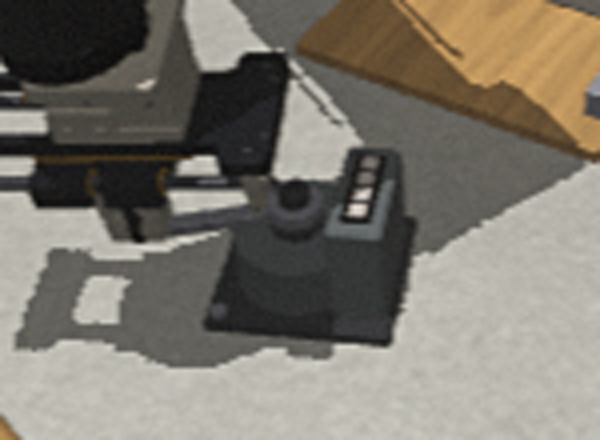

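The lever arm now runs from the hub at (293,205) to (165,225), flatter than before, so it is moving with the fingers. Continuing along the arc.

```bash
python3 -m creep '[[[-0.043,0.007,0.006,0,0],[-0.044,0.007,0.005,0,0],[-0.044,-0.002,0.006,0,0],[-0.044,-0.002,0.006,0,0],[-0.043,-0.011,0.006,0,0],[-0.042,-0.012,0.006,0,0],[0,0,0,0,0]]]'
python3 -m creep '[[[-0.026,-0.013,0.004,0,0],[-0.026,-0.013,0.004,0,0],[0,0,0,0,0]]]'
python3 -c "
from h import *
print(pose()[2])"
```

```text
clock: 22.35
tool_pos: [0.4722, -0.297, 0.2502]
orientation: [-177.2, 7.4, -62.7]
force: [-0.9, -2.5, -0.4]
opening: -0.0
gripper_force: 0.9
clock: 22.6
tool_pos: [0.4727, -0.2861, 0.2502]
orientation: [-177.2, 7.4, -62.7]
force: [0.3, -2.0, 0.1]
opening: 0.0003
gripper_force: 0.9
[ 0.46992816 -0.26181121  0.07387485]
```

```bash
python3 -m creep '[[[-0.018,-0.011,0.003,0,0],[0,0,0,0,0]]]' | sed -n 2,4p
python3 -m creep '[[[-0.018,-0.012,0.003,0,0],[0,0,0,0,0]]]' | sed -n 2,4p
```

```text
tool_pos: [0.473, -0.2823, 0.2501]
orientation: [-177.2, 7.4, -62.7]
force: [-0.3, -1.6, 0.2]
tool_pos: [0.4734, -0.2779, 0.2501]
orientation: [-177.2, 7.4, -62.8]
force: [1.0, -2.1, 0.2]
```

```bash
python3 -m creep '[[[-0.012,-0.009,0.002,0,0],[0,0,0,0,0]]]' | sed -n 2,4p
python3 -m creep '[[[-0.012,-0.009,0.002,0,0],[0,0,0,0,0]]]' | sed -n 2,4p
```

```text
tool_pos: [0.4738, -0.275, 0.25]
orientation: [-177.2, 7.4, -62.8]
force: [-1.0, -2.5, -0.0]
tool_pos: [0.4743, -0.2721, 0.2501]
orientation: [-177.2, 7.4, -62.7]
force: [0.1, -3.4, 0.2]
```

```bash
python3 -m creep '[[[-0.01,-0.008,0.002,0,0],[0,0,0,0,0]]]' | sed -n 2,4p
python3 -m creep '[[[-0.01,-0.008,0.002,0,0],[0,0,0,0,0]]]' | sed -n 2,4p
```

```text
tool_pos: [0.4749, -0.2705, 0.2502]
orientation: [-177.3, 7.3, -62.7]
force: [-1.7, -9.2, -1.0]
tool_pos: [0.4754, -0.269, 0.2504]
orientation: [-177.3, 7.2, -62.7]
force: [-1.9, -16.0, -1.1]
```

```bash
python3 -m creep '[[[-0.008,-0.007,0.001,0,0],[0,0,0,0,0]]]' | sed -n 2,4p; python3 -c "
from h import *
print(pose()[2])"
```

```text
tool_pos: [0.4759, -0.2679, 0.2506]
orientation: [-177.4, 7.1, -62.7]
force: [-3.6, -21.7, -2.6]
[ 0.47309008 -0.24459061  0.07415603]
```

At the stop: the force rose from the spring's 2–3 N to 22 N over 4 mm. I'll hold, then back away smoothly.

```bash
python3 -m creep '[[[0,0,0,0,0],[0,0,0,0,0],[0,0,0,0,0],[0,0,0,0,0],[0,0,0,0,0],[0,0,0,0,0],[0,0,0,0,0],[0,0,0,0,0]]]' | sed -n 1,4p
python3 -m creep '[[[0.05,0.02,-0.005,0,0],[0.2,0,-0.02,0,0],[0.2,0,-0.03,0,0],[0.2,0,-0.06,0,0],[0.15,0,-0.15,0,0],[0,0,-0.2,0,0],[0,0,-0.2,0,0],[0,0,0,0,0]]]'
python3 - <<'E'
from h import *
print(pose()[2]); s=snapshot('scene'); t=snapshot('top')
a=cv2.resize(s['frame'][160:330,110:330,::-1],(776,600),interpolation=cv2.INTER_CUBIC)
cv2.imwrite('pics/s7.png',a)
for c in (s,t): 
    for q in ['tab','mallet','paste_jar','stack']: print(q,[(r['uv'],r['confidence']) for r in nets.landmark_of(c,q)[:1]])
E
```

```text
clock: 24.43
tool_pos: [0.4758, -0.268, 0.2506]
orientation: [-177.3, 7.1, -62.7]
force: [-2.6, -21.2, -2.1]
clock: 25.1
tool_pos: [0.5481, -0.4279, 0.3688]
orientation: [-176.9, 6.8, -62.7]
force: [1.0, -0.8, 1.7]
opening: 0.0005
gripper_force: 0.0
[ 0.54699745 -0.4048578   0.19230235]
tab [([167.1, 270.3], 0.63)]
mallet [([110.6, 314.8], 0.71)]
paste_jar [([294.1, 287.8], 0.96)]
stack [([279.2, 156.6], 0.8)]
tab []
mallet [([348.3, 188.9], 0.3)]
paste_jar [([312.2, 132.7], 0.71)]
stack [([117.5, 229.4], 0.9)]
```

View pics/s7.png

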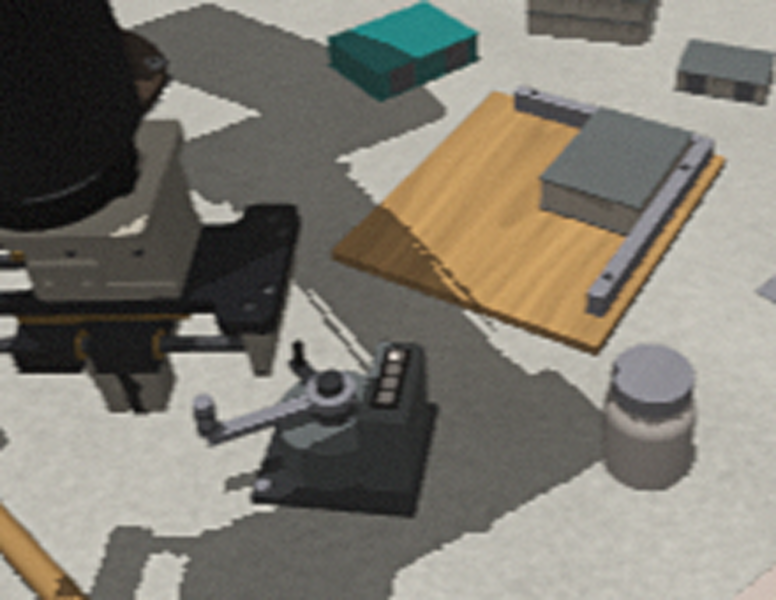

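The lever is back home, its tab at (205,410) in the crop and at the same scene position as before (167,270). The block sits flush at (615,165), and the jar, stack and mallet haven't moved.

```bash
python3 -c "
from h import *;print(workorder.close_job())"
```

```text
the job is handed in; nothing more can be done
None
```

I pushed the book block flush against both fences, swung the lever to its stop with about 22 N, held it there for about 0.7 s and let it spring home, and handed the job in at about 25 s, with the mallet, jar and stack undisturbed.

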